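# Put the small jar away on the turntable under the spice shelf

## Task

Put the small orange jar with the grey lid away, standing in the empty compartment of the wooden turntable. That compartment is at the back under the shelf, so first push the turntable round by the dowels at the ends of its dividers until the compartment is out in front of the shelf. The red jam jar with the white lid on the turntable is too tall to pass under the shelf: turn whichever way brings it round the front, so that it never touches the shelf, and leave everything else standing where it belongs.

Things in the scene. Friction and masses are not known exactly. Their poses are not given: they have to be found in the camera images.
- grey_lid_jar: The jar to put away: squat glass jar with orange contents and a grey lid, 57 mm across, 75 mm tall, 0.2 kg, the lid being its top 11 mm. It starts standing on the worktop to the left of the turntable. Origin: centre of its underside, z up along the jar.
- turntable (a joint): Wooden turntable with four compartments, on a steel foot; turns either way about its vertical axis, stops a full turn from the start on either side. rad, 0 as found, positive anticlockwise seen from above. It stays where it is left and needs about 0.1 N m to turn. The things on it stand loose. Push it sideways by a dowel or a divider's outer end.
- turntable_axis (a point): Point on the turntable's axis at floor height, 22 mm above the worktop (heights here are all above the worktop). Disc 240 mm across, rim 6 mm wide, 32 mm high. Four straight dividers 7 mm thick, 67 mm high, cross at a hub 26 mm across, 73 mm high, and make 90 degree compartments; each ends near the rim in an upright dowel 13 mm across, 82 mm high, 112 mm from the axis.
- empty_compartment (a point): Middle of the floor (22 mm above the worktop) of the compartment that is empty at the start, under the shelf at the back; it turns with the turntable. 70 mm from the axis, midway between the two dividers beside it, so the dividers lie 45, 135, 225 and 315 degrees round the axis from it. z up.
- tall_jar: Jam jar with red contents and a white lid, 66 mm across, 100 mm tall, 0.39 kg, standing in the compartment beside the empty one, to the left or to the right; its top is 122 mm above the worktop, 14 mm too high for the shelf. Origin: centre of its underside.
- small_glass: Small clear tumbler, 49 mm across, 62 mm tall, standing loose in another compartment; it passes under the shelf. Origin: centre of its underside.
- low_tin: Food tin, 75 mm across, 58 mm tall, standing loose in another compartment; it passes under the shelf. Origin: centre of its underside.
- shelf: Fixed narrow shelf over the back of the turntable: dark wooden board 120 mm deep (x), 345 mm wide (y), 16 mm thick, underside 108 mm above the worktop, a black steel frame at either end, low rail at the back. Origin: on the worktop under the board's middle, x to the back, z up; the board's front edge is at x = -60 mm, the turntable's axis at x = -110 mm, y = 0.
- mug: Green and white mug, 78 mm across and 109 mm over the handle, 101 mm tall, standing on the shelf. Origin at its underside.
- salt_shaker: Salt shaker, 44 mm across, 90 mm tall, standing on the shelf. Origin at its underside.
- spoon: Teaspoon, 134 mm long, lying on the worktop at the far left. Origin at its underside.

How it is judged:
By the outcome, as a careful person would: the job done as asked, in the order asked, and still so for the second after the job is handed in, with the robot touching nothing.
It also fails if it takes over 72 s, if anything falls off the work surface, if the arm or the gripper's body presses on something with over 40 N, if the wrist force passes 120 N, or if a joint passes its speed limit or range.

## Robot

A 7-joint arm with a two-finger parallel gripper is mounted at the origin on a cart in front of the work surface, level with it; the furniture and walls round the work are solid. World frame = base frame: x ahead of the robot, y to its left, z up, the work surface at z = 0. Lengths are in mm, angles in rad, forces in N, time in s.
With the tool pointing down it reaches from about 350 to 775 mm from the base axis. Payload 3.1 kg.
Tool frame: the origin (TCP) lies midway between the tips of the shut fingers; the grasp point (between the pads) lies 19 mm behind it; z points along the fingers, y is the line along which they close (so a half turn about z gives the same grasp; the last joint's range is limited). The gripper opens to 85 mm and grips with 20 to 120 N. Pads are 22 mm wide; open, the fingers measure 114 mm over their backs; the gripper's body (76 mm by 85 mm) begins 54 mm behind the grasp point. The pads swing forward as they close: fully open they stand 13 mm farther back than shut.
Start: joints at [1.129, 0.311, 0.014, 1.512, -0.004, 1.319, -0.027], TCP at [214.112, -506.629, 231.304] pointing down, gripper open.
Joint ranges: [-2.7, 2.7], [-0.3, 1.91], [-1.27, 1.3], [0.12, 2.57], [-1.44, 4.58], [0.2, 2.03], [-3.05, 3.05]. Speed limits (rad/s): [2.79, 2.79, 3.14, 3.14, 3.14, 3.14, 3.14].

## Interface

Orientations are given as a rotation vector (axis times angle).
In Python, from bench import env, viewer gives the robot as it stands.
- The arm moves only by the tool jog_arm, never from a script. Its argument "plan" is one flat list of numbers, 5 for each row, row after row: the opening, from 0 (shut) to 1 (fully open), then the shift along the tool's x, y, z in m, then the turn about the tool's z in degrees. A call has 1 to 8 rows; each row is the pose to reach, as a shift and turn from the pose commanded when the call began, along the tool's axes at that moment; what a row does not reach only later rows make up. A row lasts 1/12 s, in which the tool goes at most 41.7 mm and 7.16 degrees, less where a joint would pass 70% of its speed; a pose out of reach is approached as far as the arm can. A call with a gripper value outside its range is refused whole. The fingers move at their own pace and stop on an object; "squeeze" is the grip in N (left out, the last holds). Time passes only in rows, so rows that repeat a pose let the fingers close. It gives the time, the measured TCP pose, the force, the opening and the grip force at its end, in the units of the state.
- env.read_state(): the state, without advancing time (a new reading comes with each control period).
- viewer.capture(name): name is "scene" or "top" or "wrist"; returns the picture (384x512x3 uint8, red, green, blue); there is no depth.
- viewer.calibration(name): a dict with "camera_matrix" (3x3 intrinsics, pixels), "pose" (4x4, takes a point from camera to world coordinates). Camera axes: x right, y up, looking along -z (the intrinsics and any distortion apply to the point x, -y, -z); pixel columns grow to the right and rows downward; lengths in mm; the calibration is good to about 2 mm. A picture is of the moment at which its call begins: read the wrist's pose just before it. calibration takes no time and is no camera call; for the wrist camera it gives the pose at the moment of the call.
- env.finish_job(): hands the job in; it is judged then, once.
The state is a dict: "clock": time; "joint_pos": joint angles; "qd": joint speeds; "joint_torque": joint torques, N m; "tool_pos": TCP position; "ee_rot": TCP orientation; "force": force on the tool from outside, world axes, zero at the start; "ft_torque": the same for the moment, N m; "finger_gap": finger opening in mm; "gripper_force": force on a finger pad.
Only numpy, scipy, OpenCV 4.12 (cv2) and the standard library are available. Lean on these libraries where they do the work, as an engineer would, in place of code of your own. Each camera call takes 0.05 s, during which the arm holds its last target. There are 200 camera calls.

## Working session

There is one attempt and no reset: what is moved stays moved. The work goes in short steps, Python scripts to look and compute and a tool call to move; the robot and the scene stay as the last step left them, time stands still between calls to the robot, and variables do not carry over. Pictures are saved under pics/ and viewed, at most 10 in all, crops included, and the job is handed in when it is done.

Besides the shell and the picture viewer there is one more tool, called after "Request:" by a JSON object that holds its "method" and its "body". jog_arm: Moves the arm, as the interface text tells. Its arguments: {"type":"object","properties":{"plan":{"type":"array","items":{"type":"number"}},"squeeze":{"type":"number"}},"required":["plan"]}

```bash
mkdir -p pics; ls; python3 - <<'E'
from bench import env, viewer
import cv2,numpy as np
s=env.read_state(); print(s['clock'],s['tool_pos'],s['ee_rot'],s['finger_gap'])
for n in ['scene','top']:
    im=viewer.capture(n); cv2.imwrite(f'pics/{n}0.png',im[:,:,::-1])
    c=viewer.calibration(n); print(n,{k:(np.round(v,3).tolist() if not isinstance(v,str) else v) for k,v in c.items()})
E
```

```text
pics
0.0 [ 213.81496114 -505.94544221  230.23075558] [-3.07678612e+00 -6.23506980e-01  8.54876464e-04] 85.49244030549609
scene {'camera_matrix': [[412.082, 0.0, 257.901], [0.0, 412.082, 196.624], [0.0, 0.0, 1.0]], 'pose': [[-0.671, 0.459, -0.583, -175.833], [-0.742, -0.421, 0.522, 598.54], [-0.006, 0.782, 0.623, 850.921], [0.0, 0.0, 0.0, 1.0]]}
top {'camera_matrix': [[422.304, 0.0, 253.887], [0.0, 422.304, 190.647], [0.0, 0.0, 1.0]], 'pose': [[0.001, 0.99, -0.144, 293.22], [-1.0, 0.004, 0.02, -8.295], [0.021, 0.144, 0.989, 1442.973], [0.0, 0.0, 0.0, 1.0]]}
```

View pics/scene0.png

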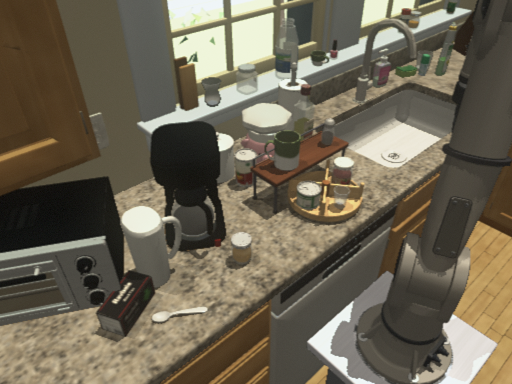

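View pics/top0.png

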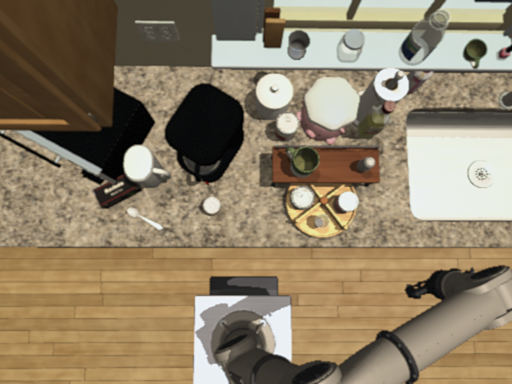

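```bash
cat > h.py <<'E'
from bench import env, viewer
import cv2,numpy as np
from scipy.spatial.transform import Rotation as R
def ray(c,u,v):
    K=np.array(c['camera_matrix']);P=np.array(c['pose'])
    d=np.linalg.inv(K)@[u,v,1]; return P[:3,3],P[:3,:3]@(d*[1,-1,-1])
def plane(c,u,v,z):
    o,d=ray(c,u,v); return o+d*(z-o[2])/d[2]
def tri(obs):
    A=np.zeros((3,3));b=np.zeros(3)
    for c,u,v in obs:
        o,d=ray(c,u,v); d=d/np.linalg.norm(d);M=np.eye(3)-np.outer(d,d);A+=M;b+=M@o
    return np.linalg.solve(A,b)
def proj(c,p):
    K=np.array(c['camera_matrix']);P=np.array(c['pose'])
    q=P[:3,:3].T@(np.asarray(p,float)-P[:3,3]); q=K@(q*[1,-1,-1]); return q[:2]/q[2]
def totool(p):
    s=env.read_state(); return R.from_rotvec(s['ee_rot']).inv().apply(np.asarray(p)-s['tool_pos'])
def snap(name,f):
    c=viewer.calibration(name); im=viewer.capture(name)[:,:,::-1].copy(); cv2.imwrite(f'pics/{f}.png',im); return c,im
E
python3 - <<'E'
from h import *
np.set_printoptions(precision=1,suppress=True)
t=viewer.calibration('top');s=viewer.calibration('scene');w=viewer.calibration('wrist')
print('jar',tri([(t,211,205),(s,241,239)]),plane(t,211,205,75))
print('axis',plane(t,321,208,30)); print('tall',plane(t,347,202,122),'tin',plane(t,301,198,80),'glass',plane(t,319,221,80))
for p in [(272,148),(379,148),(272,186),(379,186)]: print('board',plane(t,*p,124))
print('wrist',w['pose'],R.from_rotvec(env.read_state()['ee_rot']).as_matrix())
E
```

```text
jar [445.  103.3  75. ] [444.7 103.   75. ]
axis [ 440.8 -263.8   30. ]
tall [ 450.6 -330.2  122. ] tin [ 468.1 -190.    80. ] glass [ 393.3 -247.4   80. ]
board [623.8 -93.3 124. ]
board [ 626.  -438.7  124. ]
board [500.4 -92.7 124. ]
board [ 502.  -433.5  124. ]
wrist [[   0.4    0.9    0.3  280.6]
 [  -0.9    0.4    0.1 -477.4]
 [  -0.    -0.3    1.   372.4]
 [   0.     0.     0.     1. ]] [[ 0.9  0.4 -0. ]
 [ 0.4 -0.9  0. ]
 [-0.  -0.  -1. ]]
```

Request:
{"method": "jog_arm", "body": {"plan": [0,0.302,-0.134,-0.07,22.9,0,0.302,-0.134,-0.07,22.9,0,0.302,-0.134,-0.07,22.9,0,0.302,-0.134,-0.07,22.9,0,0.302,-0.134,-0.07,22.9,0,0.302,-0.134,-0.07,22.9,0,0.302,-0.134,-0.07,22.9,0,0.302,-0.134,-0.07,22.9]}}

```text
clock: 0.77
tool_pos: [430.9, -274.4, 298.3]
ee_rot: [-3.141, -0.0, 0.001]
force: [0.2, -0.7, -0.5]
finger_gap: -0.4
gripper_force: 0.0
```

Request:
{"method": "jog_arm", "body": {"plan": [0,0,0,0,0,0,0,0,0,0,0,0,0,0,0]}}

```text
clock: 1.02
tool_pos: [429.7, -276.5, 297.6]
ee_rot: [3.141, 0.001, -0.003]
force: [-0.2, -0.3, -0.3]
finger_gap: 0.0
gripper_force: 0.0
```

```bash
python3 - <<'E'
from h import *
s=env.read_state(); print(s['tool_pos'],s['ee_rot'],s['clock'])
c,im=snap('wrist','w1'); print(c)
np.save('c1.npy',c['pose'])
E
```

```text
[ 429.68179887 -276.46472514  297.64282909] [ 3.14132951e+00  6.89958077e-04 -2.61273370e-03] 1.0167
{'camera_matrix': array([[343.72350784,   0.        , 254.5408915 ],
       [  0.        , 343.72350784, 188.53574197],
       [  0.        ,   0.        ,   1.        ]]), 'pose': array([[ 1.54213259e-03,  9.57560320e-01,  2.88228825e-01,
         5.02319586e+02],
       [-9.99998741e-01,  1.58456787e-03,  8.60820673e-05,
        -2.75799255e+02],
       [-3.74289363e-04, -2.88228595e-01,  9.57561558e-01,
         4.39652296e+02],
       [ 0.00000000e+00,  0.00000000e+00,  0.00000000e+00,
         1.00000000e+00]])}
```

View pics/w1.png

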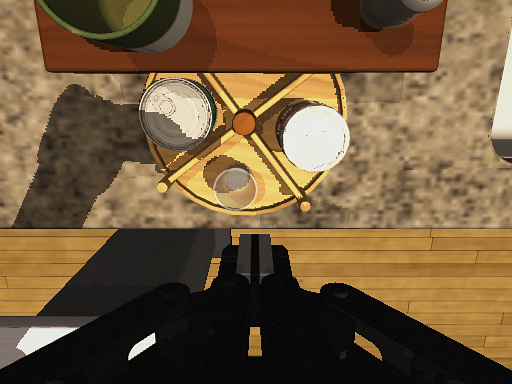

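```bash
python3 - <<'E'
from h import *
np.set_printoptions(precision=1,suppress=True)
c=viewer.calibration('wrist'); t=viewer.calibration('top')
ax=plane(c,244,122,73);print('hub',ax)
for n,p,z in [('dL',(163,187),82),('dR',(306,206),82),('tall',(314,137),122),('tin',(178,113),80),('glass',(235,190),84),('edgeL',(45,71),108),('edgeR',(438,71),108)]:
    q=plane(c,*p,z); d=(q-ax)[:2]; print(n,q,np.linalg.norm(d),np.degrees(np.arctan2(d[1],d[0])))
im=cv2.imread('pics/top0.png')
print('jar lid pixels', im[198:213,204:219].mean(2).astype(int))
E
```

```text
hub [ 464.4 -265.6   73. ]
dL [ 395.8 -177.3   82. ] 111.80853819881244 127.85361534352701
dR [ 373.8 -333.4   82. ] 113.13985803938014 -143.1907551915467
tall [ 455.6 -331.6  122. ] 66.56070163214633 -97.53306988946122
tin [ 474.2 -198.3   80. ] 68.0434592365538 81.66255901979675
glass [ 392.9 -255.5   84. ] 72.16846953952489 171.9554827837723
edgeL [514.  -85.3 108. ] 186.97531722326528 74.59163487332599
edgeR [ 513.7 -444.2  108. ] 185.35180856447093 -74.55036091805722
jar lid pixels [[120 123 141 173 197 215 227 231 229 216 213 208 187 158 145]
 [103 137 179 210 223 228 231 233 232 228 227 223 213 194 167]
 [130 182 216 227 230 231 232 232 232 231 231 228 218 214 196]
 [165 205 224 230 231 231 230 230 230 230 231 230 227 225 220]
 [178 212 224 230 231 230 225 224 224 226 228 231 230 229 225]
 [200 224 230 231 230 229 228 227 227 221 223 229 231 229 225]
 [220 231 232 231 229 229 229 230 230 227 226 228 229 230 225]
 [222 231 231 231 228 227 229 231 231 231 222 223 228 227 221]
 [202 225 230 231 230 226 226 229 232 232 227 226 228 227 220]
 [192 226 232 232 230 228 223 226 231 231 228 227 228 226 214]
 [180 225 232 232 231 230 227 229 230 229 228 226 227 225 206]
 [145 203 226 231 232 231 230 230 229 228 227 226 226 224 194]
 [ 97 159 203 224 231 232 230 230 229 228 228 228 226 203 158]
 [ 69 101 152 200 225 229 229 228 229 229 227 221 199 154 114]
 [ 66  72  99 144 188 212 221 223 222 218 198 164 131 104  96]]
```

Request:
{"method": "jog_arm", "body": {"plan": [0,-0.034,0.08,0.0,0,0,-0.034,0.08,0.0,0,0,-0.034,0.08,0.04,0,0,-0.034,0.08,0.08,0,0,-0.034,0.08,0.12,0,0,-0.034,0.08,0.16,0,0,-0.034,0.08,0.19,0,0,-0.034,0.08,0.21,0]}}

```text
clock: 1.73
tool_pos: [391.7, -356.2, 83.9]
ee_rot: [-3.138, 0.007, 0.01]
force: [-0.4, 0.2, -0.2]
finger_gap: 0.0
gripper_force: 0.0
```

Request:
{"method": "jog_arm", "body": {"plan": [0,0,0,0.015,0,0,0,0,0.026,0,0,0,0,0.026,0]}}

```text
clock: 1.98
tool_pos: [393.0, -356.2, 59.5]
ee_rot: [-3.138, 0.005, 0.008]
force: [-1.1, 0.2, -0.2]
finger_gap: 0.1
gripper_force: 0.0
```

```bash
python3 - <<'E'
from h import *
np.set_printoptions(precision=1,suppress=True)
s=env.read_state(); p=s['tool_pos']; print(p,s['ee_rot'],s['force'])
A=np.array([464.2,-265.5])
for a in range(-130,-262,-5):
    r=np.radians(a); q=A+112*np.array([np.cos(r),np.sin(r)]); print(a,q,'tool',(q[0]-p[0]).round(1),-(q[1]-p[1]).round(1))
E
```

```text
[ 393.  -356.2   59.5] [-3.1  0.   0. ] [-1.1  0.2 -0.2]
-130 [ 392.2 -351.3] tool -0.8 -4.9
-135 [ 385.  -344.7] tool -8.0 -11.5
-140 [ 378.4 -337.5] tool -14.6 -18.7
-145 [ 372.5 -329.7] tool -20.5 -26.4
-150 [ 367.2 -321.5] tool -25.8 -34.7
-155 [ 362.7 -312.8] tool -30.3 -43.3
-160 [ 359.  -303.8] tool -34.0 -52.4
-165 [ 356.  -294.5] tool -37.0 -61.7
-170 [ 353.9 -284.9] tool -39.1 -71.2
-175 [ 352.6 -275.3] tool -40.3 -80.9
-180 [ 352.2 -265.5] tool -40.8 -90.7
-185 [ 352.6 -255.7] tool -40.3 -100.4
-190 [ 353.9 -246.1] tool -39.1 -110.1
-195 [ 356.  -236.5] tool -37.0 -119.6
-200 [ 359.  -227.2] tool -34.0 -129.0
-205 [ 362.7 -218.2] tool -30.3 -138.0
-210 [ 367.2 -209.5] tool -25.8 -146.7
-215 [ 372.5 -201.3] tool -20.5 -154.9
-220 [ 378.4 -193.5] tool -14.6 -162.6
-225 [ 385.  -186.3] tool -8.0 -169.9
-230 [ 392.2 -179.7] tool -0.8 -176.5
-235 [ 400.  -173.8] tool 7.0 -182.4
-240 [ 408.2 -168.5] tool 15.2 -187.7
-245 [ 416.9 -164. ] tool 23.9 -192.2
-250 [ 425.9 -160.3] tool 32.9 -195.9
-255 [ 435.2 -157.3] tool 42.2 -198.8
-260 [ 444.8 -155.2] tool 51.8 -201.0
```

Request:
{"method": "jog_arm", "body": {"plan": [0,-0.001,-0.005,-0.002,0,0,-0.008,-0.0115,-0.002,0,0,-0.0146,-0.0187,-0.002,0,0,-0.0205,-0.0264,-0.002,0,0,-0.0258,-0.0347,-0.002,0,0,-0.0303,-0.0433,-0.002,0,0,-0.034,-0.0524,-0.002,0,0,-0.037,-0.0617,-0.002,0]}}

```text
clock: 2.65
tool_pos: [365.1, -294.3, 66.6]
ee_rot: [3.138, 0.002, 0.019]
force: [12.0, 0.8, -5.4]
finger_gap: 0.1
gripper_force: 5.0
```

```bash
python3 - <<'E'
from h import *
print(env.read_state()['tool_pos'],env.read_state()['clock'])
c,im=snap('top','t2');a,b=snap('scene','s2')
cv2.imwrite('pics/m2.png',np.hstack([cv2.resize(im[150:260,250:390],(420,330),interpolation=2),cv2.resize(b[140:240,260:380],(380,330),interpolation=2)]))
E
```

```text
[ 365.08470762 -294.30721455   66.5676991 ] 2.65
```

View pics/m2.png

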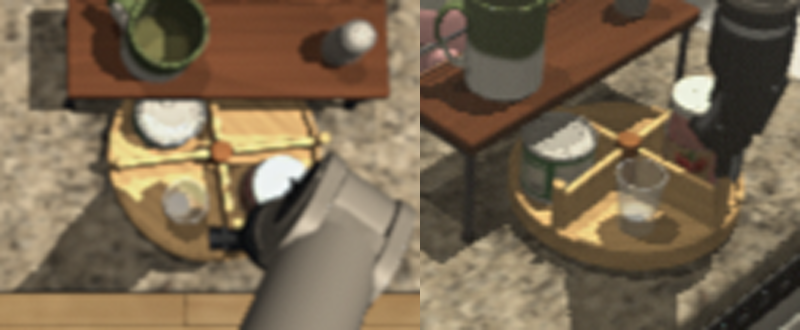

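Request:
{"method": "jog_arm", "body": {"plan": [0,0,0,0,0,0,0,0,0,0]}}

```text
clock: 2.92
tool_pos: [358.8, -295.4, 65.0]
ee_rot: [3.14, -0.001, -0.0]
force: [-0.7, -0.2, 0.1]
finger_gap: 0.1
gripper_force: 0.0
```

Request:
{"method": "jog_arm", "body": {"plan": [0,-0.003,-0.006,0.002,0,0,-0.006,-0.014,0.004,0,0,-0.0066,-0.023,0.004,0,0,-0.0066,-0.032,0.004,0,0,-0.006,-0.041,0.004,0,0,-0.0045,-0.05,0.004,0,0,-0.0028,-0.059,0.004,0,0,0.0002,-0.068,0.004,0]}}

```text
clock: 3.58
tool_pos: [358.7, -225.6, 60.2]
ee_rot: [-3.142, -0.0, 0.003]
force: [-2.7, -2.3, 1.9]
finger_gap: 0.2
gripper_force: 0.7
```

Request:
{"method": "jog_arm", "body": {"plan": [0,0.003,-0.007,0,0,0,0.007,-0.015,0,0,0,0.012,-0.024,0,0,0,0.018,-0.032,0,0,0,0.025,-0.039,0,0,0,0.032,-0.045,0,0,0,0.039,-0.052,0,0,0,0.039,-0.052,0,0]}}

```text
clock: 4.25
tool_pos: [401.1, -171.9, 60.5]
ee_rot: [-3.14, -0.006, -0.004]
force: [0.5, 2.2, 1.9]
finger_gap: -0.0
gripper_force: 0.0
```

```bash
python3 - <<'E'
from h import *
np.set_printoptions(precision=1,suppress=True)
s=env.read_state(); p=s['tool_pos']; print(p,s['ee_rot'],s['force'],s['clock'])
A=np.array([464.2,-265.5]); d=p[:2]-A; print(np.hypot(*d),np.degrees(np.arctan2(d[1],d[0])))
for a in range(-220,-265,-5):
    r=np.radians(a); q=A+112*np.array([np.cos(r),np.sin(r)]); print(a,q,'tool',(q[0]-p[0]).round(1),-(q[1]-p[1]).round(1))
c,im=snap('top','t2');a,b=snap('scene','s2')
cv2.imwrite('pics/m3.png',np.hstack([cv2.resize(im[150:260,250:390],(420,330),interpolation=2),cv2.resize(b[140:240,260:380],(380,330),interpolation=2)]))
E
```

```text
[ 401.1 -171.9   60.5] [-3.1 -0.  -0. ] [0.5 2.2 1.9] 4.25
112.9137398901533 123.98565444626702
-220 [ 378.4 -193.5] tool -22.7 21.6
-225 [ 385.  -186.3] tool -16.1 14.4
-230 [ 392.2 -179.7] tool -8.9 7.8
-235 [ 400.  -173.8] tool -1.1 1.9
-240 [ 408.2 -168.5] tool 7.1 -3.4
-245 [ 416.9 -164. ] tool 15.8 -7.9
-250 [ 425.9 -160.3] tool 24.8 -11.6
-255 [ 435.2 -157.3] tool 34.1 -14.6
-260 [ 444.8 -155.2] tool 43.7 -16.7
```

View pics/m3.png

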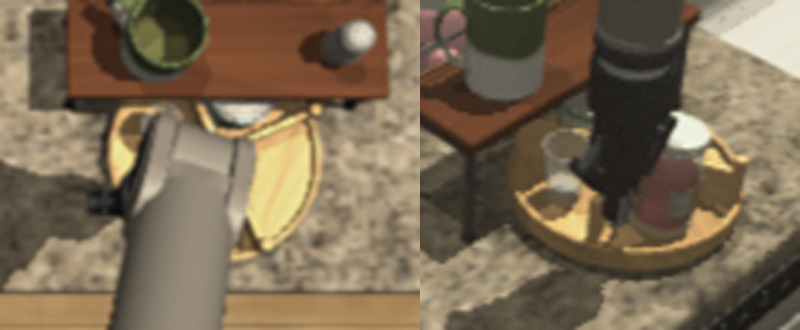

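Request:
{"method": "jog_arm", "body": {"plan": [0,0.003,-0.001,0,0,0,0.007,-0.0034,0,0,0,0.0115,-0.0055,0,0,0,0.016,-0.008,0,0,0,0.0205,-0.01,0,0,0,0.025,-0.0117,0,0,0,0.03,-0.0135,0,0,0,0.03,-0.0135,0,0]}}

```text
clock: 5.02
tool_pos: [429.7, -160.9, 60.4]
ee_rot: [-3.142, -0.001, -0.003]
force: [-0.6, 1.0, 0.8]
finger_gap: -0.0
gripper_force: 0.0
```

Request:
{"method": "jog_arm", "body": {"plan": [0,-0.005,-0.006,0,0,0,-0.012,-0.016,-0.002,0,0,-0.012,-0.016,-0.03,0,0,-0.012,-0.016,-0.07,0,0,-0.012,-0.04,-0.11,0,0,-0.012,-0.08,-0.15,0,0,-0.012,-0.12,-0.18,0,0,-0.012,-0.16,-0.2,0]}}

```text
clock: 5.68
tool_pos: [415.7, -26.5, 246.3]
ee_rot: [3.14, -0.004, 0.004]
force: [0.8, 0.2, -0.7]
finger_gap: -0.2
gripper_force: 0.0
```

```bash
python3 - <<'E'
from h import *
np.set_printoptions(precision=1,suppress=True)
s=env.read_state(); p=s['tool_pos']; print(p,s['ee_rot'],s['force'],s['clock'])
c,im=snap('top','t4');a,b=snap('scene','s4')
cv2.imwrite('pics/m4.png',np.hstack([cv2.resize(im[150:260,250:390],(420,330),interpolation=2),cv2.resize(b[140:240,260:380],(380,330),interpolation=2)]))
E
```

```text
[415.7 -26.5 246.3] [ 3.1 -0.   0. ] [ 0.8  0.2 -0.7] 5.6833
```

View pics/m4.png

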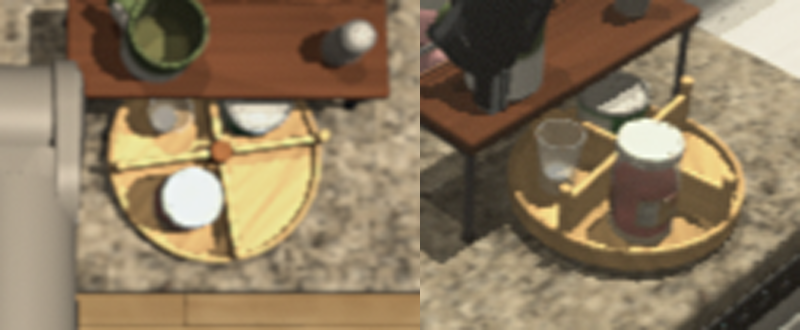

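Request:
{"method": "jog_arm", "body": {"plan": [0.5,-0.02,-0.04,0,0,0.9,-0.036,-0.08,0,0,0.9,-0.036,-0.11,0,0,0.9,-0.036,-0.13,0,0,0.9,-0.036,-0.13,0,0,0.9,-0.036,-0.13,0,0]}}

```text
clock: 6.28
tool_pos: [379.1, 103.4, 243.6]
ee_rot: [3.14, 0.005, -0.001]
force: [-0.1, -0.3, -0.5]
finger_gap: 72.2
gripper_force: 0.0
```

```bash
python3 - <<'E'
from h import *
np.set_printoptions(precision=1,suppress=True)
s=env.read_state(); print(s['tool_pos'],s['ee_rot'],s['clock'],s['finger_gap'])
c,im=snap('wrist','w5'); np.save('c5.npy',c['pose'])
E
```

```text
[379.1 103.4 243.6] [ 3.1  0.  -0. ] 6.2833 72.21058411636147
```

View pics/w5.png

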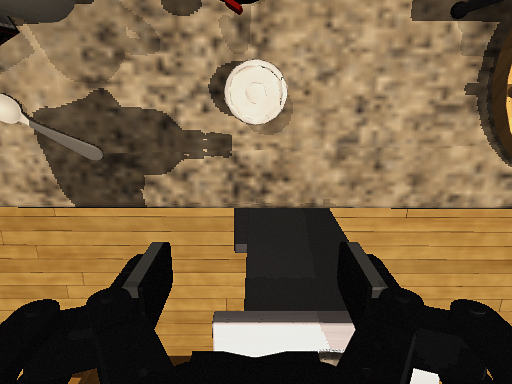

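```bash
python3 - <<'E'
from h import *
np.set_printoptions(precision=1,suppress=True)
im=cv2.imread('pics/w5.png'); c=viewer.calibration('wrist');s=viewer.calibration('scene');t=viewer.calibration('top')
def blob(im,r,th=185):
    y0,y1,x0,x1=r; h=im[y0:y1,x0:x1]; m=((h.min(2)>th)*255).astype(np.uint8)
    m=cv2.morphologyEx(m,cv2.MORPH_OPEN,np.ones((3,3)))
    k=max(cv2.findContours(m,0,2)[0],key=cv2.contourArea); (u,v),r=cv2.minEnclosingCircle(k); return u+x0,v+y0,r
w=blob(im,(45,140,210,305)); st=blob(cv2.imread('pics/s4.png'),(225,250,225,260),150); tp=blob(cv2.imread('pics/t4.png'),(190,220,195,228),170)
print(w,st,tp)
print('tri w+scene',tri([(c,*w[:2]),(s,*st[:2])]),'tri w+top',tri([(c,*w[:2]),(t,*tp[:2])]),'all',tri([(c,*w[:2]),(s,*st[:2]),(t,*tp[:2])]),'plane',plane(c,*w[:2],75))
for z in (0,50,100):print('red',plane(c,235,5,z))
E
```

```text
Traceback (most recent call last):
ValueError: max() iterable argument is empty
```

```bash
python3 - <<'E'
from h import *
np.set_printoptions(precision=1,suppress=True)
im=cv2.imread('pics/w5.png'); c=viewer.calibration('wrist');s=viewer.calibration('scene');t=viewer.calibration('top')
def blob(im,r,th):
    y0,y1,x0,x1=r; h=im[y0:y1,x0:x1]; m=((h.min(2)>th)*255).astype(np.uint8)
    m=cv2.morphologyEx(m,cv2.MORPH_OPEN,np.ones((3,3)))
    k=max(cv2.findContours(m,0,2)[0],key=cv2.contourArea); x,y,w,hh=cv2.boundingRect(k); return x+x0+w/2-.5,y+y0+hh/2-.5,w,hh
w=blob(im,(45,140,210,305),185); print(w)
S=cv2.imread('pics/scene0.png'); print(S[230:256,241].tolist()[::2])
tp=blob(cv2.imread('pics/top0.png'),(190,220,195,228),160); print(tp)
print('tri w+top',tri([(c,*w[:2]),(t,*tp[:2])]),'plane',plane(c,*w[:2],75), plane(t,*tp[:2],75))
for z in (0,50,100):print('red',plane(c,235,5,z))
for th in(130,150,165):
  try:
    st=blob(S,(228,248,225,260),th); print(th,st,tri([(c,*w[:2]),(s,*st[:2])]))
  except ValueError: pass
E
```

```text
(256.0, 91.5, 61, 64)
[[109, 137, 153], [183, 200, 207], [200, 217, 221], [199, 216, 221], [197, 216, 220], [197, 216, 221], [198, 216, 220], [186, 204, 211], [123, 137, 140], [71, 78, 81], [58, 84, 101], [62, 89, 107], [62, 91, 108]]
(211.5, 204.5, 16, 16)
tri w+top [446.8 101.5  72. ] plane [446.9 101.3  75. ] [446.3 101.4  75. ]
red [529.7 122.3   0. ]
red [519.6 119.8  50. ]
red [509.6 117.3 100. ]
130 (241.0, 238.5, 21, 14) [447.2 101.6  74.3]
150 (240.5, 238.5, 20, 14) [447.6 102.2  74.4]
165 (241.0, 238.5, 19, 14) [447.2 101.6  74.3]
```

Request:
{"method": "jog_arm", "body": {"plan": [1,0.03,0.002,0,7,1,0.068,0.002,0,14,1,0.068,0.002,0.02,21,1,0.068,0.002,0.05,28,1,0.068,0.002,0.08,35,1,0.068,0.002,0.11,42,1,0.068,0.002,0.13,45,1,0.068,0.002,0.13,45]}}

```text
clock: 7.0
tool_pos: [444.1, 97.4, 109.5]
ee_rot: [2.893, -1.205, -0.014]
force: [-1.0, -0.1, -0.7]
finger_gap: 85.4
gripper_force: 0.0
```

Request:
{"method": "jog_arm", "body": {"plan": [1,0,0,0,0,1,0,0,0,0]}}

```text
clock: 7.17
tool_pos: [449.5, 100.1, 115.4]
ee_rot: [-2.902, 1.203, -0.003]
force: [-0.9, -0.6, 0.6]
finger_gap: 85.5
gripper_force: 0.0
```

```bash
python3 - <<'E'
from h import *
np.set_printoptions(precision=3,suppress=True)
s=env.read_state(); print(s['tool_pos'],s['ee_rot'],s['clock'],s['finger_gap'],s['joint_pos']); print(totool([447.1,101.5,40]))
E
```

```text
[449.454 100.144 115.35 ] [-2.902  1.203 -0.003] 7.1667 85.4694199835371 [ 0.072  0.26  -0.388  1.906  0.117  0.996 -2.724]
[-2.734  0.805 75.345]
```

Request:
{"method": "jog_arm", "body": {"plan": [1,-0.0027,0.0008,0.015,0,1,-0.0027,0.0008,0.035,0,1,-0.0027,0.0008,0.055,0,1,-0.0027,0.0008,0.068,0,1,-0.0027,0.0008,0.075,0,1,-0.0027,0.0008,0.075,0,1,-0.0027,0.0008,0.075,0]}}

```text
clock: 7.75
tool_pos: [447.1, 102.4, 40.4]
ee_rot: [-2.901, 1.202, -0.003]
force: [-0.1, 0.8, 0.3]
finger_gap: 85.7
gripper_force: 0.0
```

Request:
{"method": "jog_arm", "body": {"plan": [0.55,0,0,0,0,0.55,0,0,0,0,0.55,0,0,0,0,0.55,0,0,0,0,0.55,0,0,0,0,0.55,0,0,0,0,0.55,0,0,0,0,0.55,0,0,0,0], "squeeze": 35}}

```text
clock: 8.42
tool_pos: [447.0, 102.5, 40.5]
ee_rot: [-2.902, 1.202, -0.003]
force: [-1.1, 0.0, 5.5]
finger_gap: 55.8
gripper_force: 36.1
```

```bash
python3 - <<'E'
from h import *
np.set_printoptions(precision=1,suppress=True)
t=viewer.calibration('top');s=viewer.calibration('scene')
for u,v,z in [(113,167,82),(325,135,82),(222,151,73),(192,197,122)]: print('top',plane(t,250+u/3,150+v/3,z))
for u,v,z in [(567,190,82),(688,85,82),(630,142,73),(724,184,82),(650,142,122)]: print('scene',plane(s,260+(u-420)*120/380,140+v*100/330,z))
E
```

```text
top [ 442.6 -146.    82. ]
top [ 478.5 -377.8   82. ]
top [ 461.6 -266.5   73. ]
top [ 406.9 -224.6  122. ]
scene [ 442.2 -149.7   82. ]
scene [ 471.2 -366.7   82. ]
scene [ 456.9 -259.    73. ]
scene [ 347.8 -265.6   82. ]
scene [ 404.5 -218.7  122. ]
```

Request:
{"method": "jog_arm", "body": {"plan": [0.55,0,0,-0.01,0,0.55,0,0,-0.03,0,0.55,0,0,-0.06,0,0.55,0,0,-0.09,0,0.55,0,0,-0.12,0,0.55,0,0,-0.15,0,0.55,0,0,-0.175,0,0.55,0,0,-0.185,0]}}

```text
clock: 9.08
tool_pos: [447.7, 103.1, 228.5]
ee_rot: [-2.899, 1.2, -0.01]
force: [0.2, 1.1, -1.3]
finger_gap: 55.9
gripper_force: 37.6
```

Request:
{"method": "jog_arm", "body": {"plan": [0.55,0.006,0.008,0,0,0.55,0.019,0.026,0,0,0.55,0.037,0.052,0,0,0.55,0.056,0.078,0,0,0.55,0.075,0.105,0,0,0.55,0.094,0.132,0,0,0.55,0.113,0.159,0,0,0.55,0.132,0.185,0,0]}}

```text
clock: 9.75
tool_pos: [405.6, -123.9, 222.0]
ee_rot: [2.901, -1.203, -0.007]
force: [0.3, 0.9, -1.5]
finger_gap: 55.2
gripper_force: 37.6
```

Request:
{"method": "jog_arm", "body": {"plan": [0.55,0.018,0.026,0,0,0.55,0.036,0.052,0,0,0.55,0.053,0.076,0,0,0.55,0.066,0.094,0,0,0.55,0.072,0.103,0,0,0.55,0.074,0.105,0,0,0.55,0.074,0.105,0,0,0.55,0.074,0.105,0,0]}}

```text
clock: 10.42
tool_pos: [386.7, -246.4, 223.5]
ee_rot: [-2.903, 1.198, 0.003]
force: [-0.3, 0.7, -0.8]
finger_gap: 55.5
gripper_force: 37.6
```

```bash
python3 - <<'E'
from h import *
s=env.read_state(); print(s['tool_pos'],s['ee_rot'],s['clock'],s['finger_gap'],s['joint_pos'])
c,im=snap('wrist','w6')
E
```

```text
[ 386.68892276 -246.36874863  223.49891524] [-2.90256571  1.19786283  0.00294171] 10.4167 55.54131257830066 [ 0.5781448   0.1328069  -0.05260583  1.75538925  0.00595637  1.25565013
 -1.82945187]
```

View pics/w6.png

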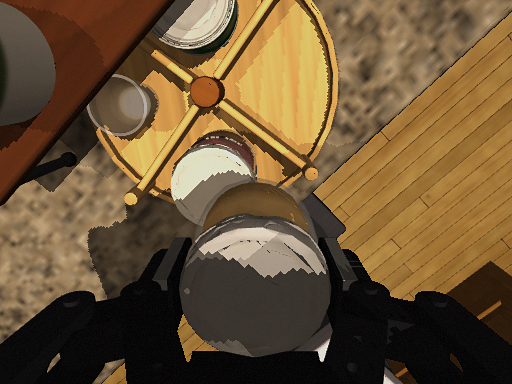

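```bash
python3 - <<'E'
from h import *
np.set_printoptions(precision=1,suppress=True)
c=viewer.calibration('wrist')
h=plane(c,207,91,73); a=plane(c,131,199,82); b=plane(c,311,174,82); print(h,a,b)
A=h[:2]
for q in (a,b):
    d=q[:2]-A; print(np.hypot(*d),np.degrees(np.arctan2(d[1],d[0])))
d=b[:2]-A; th=np.arctan2(d[1],d[0])+np.pi/4; d2=a[:2]-A; th2=np.arctan2(d2[1],d2[0])+3*np.pi/4
m=np.angle(np.exp(1j*th)+np.exp(1j*th2)); print(np.degrees(m))
p=np.array([464.2,-265.5])*.5+A*.5+70*np.array([np.cos(m),np.sin(m)]); print('place',p,totool([*p,223.5]))
E
```

```text
[ 462.6 -266.    73. ] [ 446.7 -153.7   82. ] [ 353.1 -280.    82. ]
113.38111906778119 98.05595957278503
110.34769549143662 -172.67043329179916
-127.30723685950707
place [ 421.  -321.4] [77.1 29.4  0.1]
```

Request:
{"method": "jog_arm", "body": {"plan": [0.55,0.004,0.002,0,-4,0.55,0.014,0.006,0,-10,0.55,0.026,0.01,0,-17,0.55,0.038,0.015,0,-24,0.55,0.05,0.02,0,-31,0.55,0.062,0.024,0,-38,0.55,0.071,0.027,0,-45,0.55,0.077,0.029,0,-52]}}

```text
clock: 11.13
tool_pos: [421.7, -322.4, 224.1]
ee_rot: [-3.134, -0.206, -0.001]
force: [1.0, 0.5, -1.5]
finger_gap: 55.0
gripper_force: 37.6
```

Request:
{"method": "jog_arm", "body": {"plan": [0.55,0,0,0,-7,0.55,0,0,0,-14,0.55,0,0,0,-21,0.55,0,0,0,-28,0.55,0,0,0,-35,0.55,0,0,0,-42,0.55,0,0,0,-46,0.55,0,0,0,-46]}}

```text
clock: 11.8
tool_pos: [421.4, -321.4, 224.3]
ee_rot: [-2.808, -1.408, -0.001]
force: [-0.6, 0.7, -1.3]
finger_gap: 55.8
gripper_force: 37.6
```

Request:
{"method": "jog_arm", "body": {"plan": [0.55,0,0,0,0,0.55,0,0,0,0,0.55,0,0,0,0]}}

```text
clock: 12.05
tool_pos: [420.8, -322.8, 224.3]
ee_rot: [-2.811, -1.402, -0.0]
force: [1.0, 0.0, -1.7]
finger_gap: 55.4
gripper_force: 37.6
```

```bash
python3 - <<'E'
from h import *
np.set_printoptions(precision=2,suppress=True)
s=env.read_state(); print(s['tool_pos'],s['ee_rot'],s['clock'],s['finger_gap'],s['joint_pos'],totool([421,-321.4,120]))
E
```

```text
[ 420.78 -322.8   224.32] [-2.81 -1.4  -0.  ] 12.05 55.361044334478954 [ 0.8   0.29 -0.23  1.57  0.07  1.29 -0.08] [  1.24  -0.67 104.32]
```

Request:
{"method": "jog_arm", "body": {"plan": [0.55,0.0012,-0.0007,0.015,0,0.55,0.0012,-0.0007,0.04,0,0.55,0.0012,-0.0007,0.065,0,0.55,0.0012,-0.0007,0.09,0,0.55,0.0012,-0.0007,0.115,0,0.55,0.0012,-0.0007,0.135,0,0.55,0.0012,-0.0007,0.145,0,0.55,0.0012,-0.0007,0.145,0]}}

```text
clock: 12.72
tool_pos: [418.9, -320.6, 76.8]
ee_rot: [-2.807, -1.399, 0.004]
force: [-1.0, -0.7, -1.0]
finger_gap: 55.6
gripper_force: 37.6
```

Request:
{"method": "jog_arm", "body": {"plan": [0.55,0,0,0,0,0.55,0,0,0,0]}}

```text
clock: 12.88
tool_pos: [421.9, -322.7, 80.8]
ee_rot: [2.809, 1.401, 0.002]
force: [-0.5, 0.0, -1.8]
finger_gap: 55.7
gripper_force: 37.6
```

Lower the last ~18 mm, slowly.

Request:
{"method": "jog_arm", "body": {"plan": [0.55,0,0,0.004,0,0.55,0,0,0.008,0,0.55,0,0,0.011,0,0.55,0,0,0.014,0,0.55,0,0,0.016,0,0.55,0,0,0.0165,0,0.55,0,0,0.0165,0,0.55,0,0,0.0165,0]}}

```text
clock: 13.55
tool_pos: [420.7, -322.0, 62.7]
ee_rot: [2.811, 1.402, 0.0]
force: [0.1, -0.2, -0.7]
finger_gap: 55.5
gripper_force: 37.6
```

Request:
{"method": "jog_arm", "body": {"plan": [0.55,0,0,0.0007,0,0.55,0,0,0.0015,0,0.55,0,0,0.0015,0]}}

```text
clock: 13.8
tool_pos: [421.2, -322.5, 62.6]
ee_rot: [2.81, 1.402, 0.001]
force: [-1.1, 0.3, 5.3]
finger_gap: 55.5
gripper_force: 38.0
```

Contact. Release gently, then lift.

Request:
{"method": "jog_arm", "body": {"plan": [0.72,0,0,0,0,0.8,0,0,0,0,0.84,0,0,0,0,0.84,0,0,0,0,0.84,0,0,0,0,0.84,0,0,0,0]}}

```text
clock: 14.3
tool_pos: [420.6, -322.0, 61.1]
ee_rot: [-2.811, -1.402, 0.0]
force: [-0.0, 0.4, -0.5]
finger_gap: 72.0
gripper_force: 0.0
```

Request:
{"method": "jog_arm", "body": {"plan": [0.84,0,0,-0.008,0,0.84,0,0,-0.022,0,0.84,0,0,-0.045,0,0.84,0,0,-0.075,0,0.84,0,0,-0.11,0,0.84,0,0,-0.145,0,0.84,-0.03,0,-0.17,0,0.84,-0.06,0,-0.18,0]}}

```text
clock: 14.97
tool_pos: [388.0, -369.8, 247.2]
ee_rot: [2.799, 1.407, 0.007]
force: [0.1, -0.5, 0.3]
finger_gap: 71.4
gripper_force: 0.0
```

Request:
{"method": "jog_arm", "body": {"plan": [0.84,-0.025,0,0,0,0.84,-0.05,0,0,0,0.84,-0.07,0,0,0,0.84,-0.07,0,0,0,0.84,-0.07,0,0,0]}}

```text
clock: 15.38
tool_pos: [341.3, -426.8, 241.6]
ee_rot: [2.814, 1.397, -0.0]
force: [0.4, 0.8, 0.2]
finger_gap: 71.6
gripper_force: 0.0
```

```bash
python3 - <<'E'
from h import *
s=env.read_state(); print(s['tool_pos'],s['clock'],s['finger_gap'],s['force'])
c,im=snap('wrist','w7');a,b=snap('scene','s7')
cv2.imwrite('pics/m7.png',np.hstack([cv2.resize(im,(440,330)),cv2.resize(b[140:240,260:380],(360,330),interpolation=2)]))
E
```

```text
[ 341.3077875  -426.79399927  241.61374065] 15.3833 71.57026537547223 [0.40441728 0.75676873 0.1594142 ]
```

View pics/m7.png

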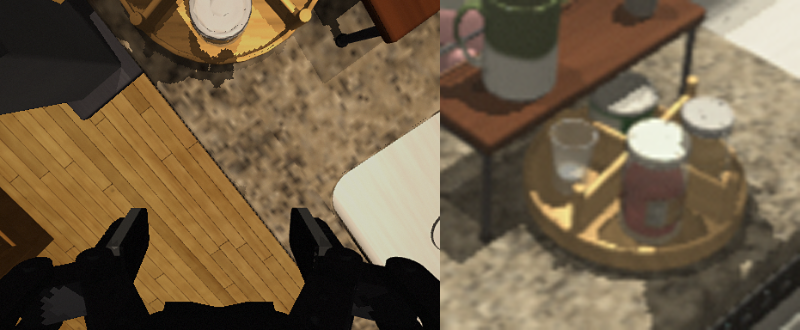

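```bash
python3 -c "
from bench import env
print(env.finish_job())"
```

```text
the job is handed in; nothing more can be done
None
```

The orange jar is standing in the turntable's empty compartment, now at the front right. I turned the turntable clockwise so the tall jar came round the front, clear of the shelf. The last pictures show everything in view on the turntable and shelf still standing, and the job was handed in at about 15 s (limit 72 s).

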